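# Lay the tall tin down in the tipping stand

## Robot

A 6-joint arm with a two-finger parallel gripper is mounted at the origin on the work surface. World frame = base frame: x ahead of the robot, y to its left, z up, the work surface at z = 0. Lengths are in m, angles in degrees, forces in N, time in s.
With the tool pointing down it reaches from about 0.35 to 0.85 m from the base axis. Payload 8.1 kg.
Tool frame: the origin (TCP) lies on the centre line of the jaws, within the pads' length; the fingertips stand 8 mm ahead of it and the grasp point (between the pads) lies 11 mm behind it; z points along the fingers, y is the direction in which the jaws open and shut (so a half turn about z gives the same grasp; the last joint's range is limited). The gripper opens to 85 mm and grips with 20 to 120 N. Pads are 22 mm wide; open, the fingers measure 114 mm over their backs; the gripper's body (76 mm by 85 mm) begins 54 mm behind the grasp point. The pads swing forward as they close: fully open they stand 13 mm farther back than shut.
Start: joints at [-73.591, 7.471, 85.268, -0, 87.261, -4.893], TCP at [0.218, -0.559, 0.239] pointing down, gripper open.
Joint ranges: [-169.43, 169.43], [-51.17, 129.36], [1.28, 143.12], [-76.62, 256.62], [0, 156.53], [-152.29, 152.29]. Speed limits (degrees/s): [136.94, 136.94, 159.86, 180, 180, 180].

## Interface

Orientations are given as [roll, pitch, yaw] about the fixed x, y, z axes, in that order (R = Rz(yaw) Ry(pitch) Rx(roll)).
In Python, from cell import monitor, imaging, manip gives the robot as it stands. The module is installed in compiled form; this text tells all that it offers.
- The arm moves only by the tool send_rows, never from a script. Its argument "targets" is a list of rows, each a list of 6 numbers: the shift along the tool's x, y, z scaled (see below), then the turn, a rotation vector about the tool's x, y, z scaled (see below). A call has exactly 10 rows; each row shifts and turns the commanded pose from where the row before left it, along the tool's axes as they then stand; what a row does not reach is not made up. The controller multiplies each number of a shift by 20 mm and each number of a turn by 0.08 rad. A row lasts 1/10 s, in which the tool goes at most 50 mm and 8.59 degrees, less where a joint would pass 70% of its speed; a pose out of reach is approached as far as the arm can. A call with a number of a shift or a turn outside -1 to 1 is refused whole. A call with a gripper value outside its range is refused whole. "claw" is the opening, from 0 (shut) to 1 (fully open), set as the call begins (left out, the last holds). The fingers move at their own pace and stop on an object; "force" is the grip in N (left out, the last holds). Time passes only in rows, so rows that do not move let the fingers close, or fill a call up. It gives the time, the measured TCP pose, the force and the opening at its end, in the units of the state.
- monitor.get_obs(): the state, without advancing time (a new reading comes with each control period).
- imaging.snapshot(name): name is "side" or "top" or "wrist"; returns the picture (420x560x3 uint8, red, green, blue); there is no depth.
- imaging.camera_info(name): a dict with "intrinsics" (3x3 intrinsics, pixels), "R" (3x3) and "t" (3): a world point X has camera coordinates R X + t. Camera axes: x right, y down, z forward; pixel columns grow to the right and rows downward; lengths in m; the calibration is good to about 2 mm. A picture is of the moment at which its call begins: read the wrist's pose just before it. camera_info takes no time and is no camera call; for the wrist camera it gives the pose at the moment of the call.
- manip.job_done(): hands the job in, once; it reports no verdict.
The state is a dict: "clock": time; "joints": joint angles; "qvel": joint speeds; "effort": joint torques, N m; "tool_pos": TCP position; "orientation": TCP orientation; "force": force on the tool from outside, world axes, zero at the start; "moment": the same for the moment, N m; "grip_width": finger opening in m.
Only numpy, scipy, OpenCV 4.12 (cv2) and the standard library are available. Lean on these libraries where they do the work, as an engineer would, in place of code of your own. Each camera call takes 0.05 s, during which the arm holds its last target.

## Task

On the market counter a tall red tin stands in a wooden tipping stand, and a small green tea tin is in the way where the stand will come down. Push the tea tin sideways along the counter, standing, until it is fully clear of the stand's width; then push the tall tin over gently, taking a good two or three seconds, so that it lies on its side in the stand's cradle with the cradle fully down on its stop, and let go of everything. Only push with the fingers: do not lift, carry or drop either tin, and leave the other goods alone.

Things in the scene. Friction and masses are not known exactly. Their poses are not given: they have to be found in the camera images.
- stand: Wooden tipping stand, fixed. Origin on the counter below the middle of the hinge; x = level direction of tipping, y along the hinge, z up. Hinge line 30 mm above the origin. 112 mm wide in y (130 over two hinge ears at x -10 to 14 mm, 34 high). Dark foot block x -108 to 2 mm, 18 high. Stop: rubber-topped bar x 175 to 205 mm, 18 high; the cradle's back lands on it. Bare counter between.
- cradle (a joint): Angle of the light wooden L-shaped cradle: 0 = back upright, grows as it tips to the stand's +x, 1.571 = down on the stop, back level. The hinge is stiff (friction 1.5 N m, damping 0.3 N m s/rad): cradle and tin stay where they are left, they do not fall. Pushing near the tin's top takes about 5 to 12 N.
- cradle_heel (a point): Middle of the hinge line, in the corner of the L, turning with the cradle; axes parallel to the stand's at joint 0. The back (215 mm long, 12 thick, on the +x side) runs along z; the heel plate (6 mm thick, under z = 0) runs 105 mm to -x. Side lips at y +/-50 to 56 mm, z 60 to 190 mm, stand 14 mm out from the back to -x; the tin goes between them.
- tall_tin: Square tin, red with a yellow band, 90 x 90 x 210 mm, about 0.7 kg, brass cap (42 mm wide, 14 high) on top. Origin at the centre of its underside, z to the cap. Starts upright on the heel plate, 30 mm up, 8 to 15 mm free of the back, square to the stand. Push its face at the stand's -x side near the top, to +x: it leans on the back, then tips with the cradle. Lying, its upper face is 120 mm up.
- tea_tin: Small square green tea tin with a brass lid, 48 x 48 x 46 mm, 0.15 kg, standing on the counter between hinge and stop. Origin at the centre of its underside, z up; roughly square to the stand. Either side of the stand will do; clear means its centre is over 79 mm from the stand's middle along the stand's y.
- oil_bottle: Bystander: amber bottle, 60 mm diameter, 200 mm high; origin at centre of underside.
- fish_can: Bystander: blue-labelled can, 68 mm diameter, 75 mm high; origin at centre of underside.
- honey_jar: Bystander: honey jar, 68 mm diameter, 95 mm high; origin at centre of underside.
- carton: Bystander: cardboard carton 60 x 90 x 150 mm; origin at centre of underside.
- mug: Bystander: blue mug, 80 mm diameter, 90 mm high; origin at centre of underside.
- spoon: Bystander: spoon, 200 mm long, lying on the counter.
There are look-alikes about, which are no part of the job. Of the things that look like the tall_tin, the middle-sized one is meant.

How it is judged (in metres and radians):
On the way, in this order (a step that is already met when the one before it is completed fails the run):
1. the tea tin has been pushed clear of the stand and stands still, the cradle still up ((y of tea_tin in the frame of stand above 0.079 m or y of tea_tin in the frame of stand below -0.079 m) and angle between tea_tin's own z axis and vertical below 0.1 rad and height (world z) of tea_tin below 0.006 m and linear speed of tea_tin below 0.02 m/s and value of joint cradle below 0.3 rad), for 0.2 s.
2. the tall tin lies on its side in the cradle, down on the stop (value of joint cradle above 1.53 rad and angle between tall_tin's own z axis and vertical between 1.5 and 1.64 rad and x of tall_tin in the frame of cradle_heel between -0.058 and -0.035 m and y of tall_tin in the frame of cradle_heel between -0.02 and 0.02 m and z of tall_tin in the frame of cradle_heel between -0.01 and 0.018 m and linear speed of tall_tin below 0.02 m/s and angular speed of tall_tin below 0.1 rad/s), for 0.2 s.
At the end, for the whole second after the job is handed in: Cradle down on its stop (over 1.53 rad); tall tin at rest on its side in it, level within 0.07 rad, within 20 mm of the middle, foot within 18 mm of the heel plate; tea tin standing at rest on the counter, its centre over 79 mm from the stand's middle along the hinge (all of step 2 and (y of tea_tin in the frame of stand above 0.079 m or y of tea_tin in the frame of stand below -0.079 m) and angle between tea_tin's own z axis and vertical below 0.1 rad and height (world z) of tea_tin below 0.006 m and linear speed of tea_tin below 0.02 m/s); the robot touches nothing.
It fails at once if the tall tin came down or swung faster than gently (cradle over 1.6 rad/s or tin over 2.5 rad/s) (velocity of joint cradle above 1.6 rad/s or angular speed of tall_tin above 2.5 rad/s).
It fails at once if the tall tin was shoved with over 50 N (contact force between the fingers and tall_tin above 50 N).
It fails at once if the tall tin was lifted or fell out of the cradle (z of tall_tin in the frame of cradle_heel above 0.04 m or x of tall_tin in the frame of cradle_heel below -0.09 m or y of tall_tin in the frame of cradle_heel above 0.04 m or y of tall_tin in the frame of cradle_heel below -0.04 m).
It fails at once if the tea tin was lifted or knocked over (height (world z) of tea_tin above 0.02 m or angle between tea_tin's own z axis and vertical above 0.5 rad).
It fails at once if another of the goods was moved over 30 mm or knocked over (distance of any of oil_bottle, fish_can, honey_jar, carton, mug, spoon from where it was at the start of the episode above 0.03 m or angle between any of oil_bottle, fish_can, honey_jar, carton, mug's own z axis and vertical above 0.4 rad).
It also fails if it takes over 64 s, if anything falls off the work surface, if the arm or the gripper's body presses on something with over 40 N, if the wrist force passes 120 N, or if a joint passes its speed limit or range.

## Working session

There is one attempt and no reset: what is moved stays moved. The work goes in short steps, Python scripts to look and compute and a tool call to move; the robot and the scene stay as the last step left them, time stands still between calls to the robot, and variables do not carry over. Pictures are saved under pics/ and viewed, and the job is handed in when it is done.

Besides the shell and the picture viewer there is one more tool, called after "Emit:" by a JSON object that holds its "fn" and its "kwargs". send_rows: Moves the arm, as the interface text tells. Its arguments: {"type":"object","properties":{"targets":{"type":"array"},"claw":{"type":"number"},"force":{"type":"number"}},"required":["targets"]}

```bash
mkdir -p pics
python3 - <<'E'
from cell import monitor, imaging
import cv2,json
print(monitor.get_obs())
for n in ("side","top"):
    im=imaging.snapshot(n); cv2.imwrite(f"pics/{n}0.png",im[:,:,::-1])
    print(n,imaging.camera_info(n))
E
```

```text
{'clock': 0.0, 'joints': array([-7.35920405e+01,  7.51371022e+00,  8.53283692e+01, -1.46468335e-03,
        8.72609715e+01, -4.89474451e+00]), 'qvel': array([-0.03027593,  0.05464821,  0.02889199,  0.0519053 , -0.02127683,
        0.07634927]), 'effort': array([ 4.26725283e-04, -5.69397962e+01, -5.00545621e+01, -3.18112461e-04,
        1.48396392e-02, -4.30371540e-05]), 'tool_pos': array([ 0.2178249 , -0.55850319,  0.2382677 ]), 'orientation': array([-1.79897200e+02, -7.33532334e-03,  2.13027688e+01]), 'force': array([-0.50115006,  0.68468757,  0.38646535]), 'moment': array([-0.06434128,  0.00081458,  0.01466203]), 'grip_width': 0.08560023338819318}
side {'intrinsics': array([[482.93342817,   0.        , 277.23050662],
       [  0.        , 482.93342817, 205.09708421],
       [  0.        ,   0.        ,   1.        ]]), 'R': array([[-0.52000309, -0.85416012,  0.00269716],
       [-0.59923129,  0.3625514 , -0.71377752],
       [ 0.60870243, -0.37278274, -0.70036732]]), 't': array([0.28364216, 0.33890319, 1.19800954])}
top {'intrinsics': array([[546.07293772,   0.        , 282.66420385],
       [  0.        , 546.07293772, 211.1528087 ],
       [  0.        ,   0.        ,   1.        ]]), 'R': array([[ 1.04735746e-02, -9.99940831e-01,  2.93915989e-03],
       [-9.83142586e-01, -1.08341115e-02, -1.82519254e-01],
       [ 1.82540297e-01, -9.77984246e-04, -9.83197886e-01]]), 't': array([0.02209661, 0.5090196 , 1.72029757])}
```

View pics/side0.png

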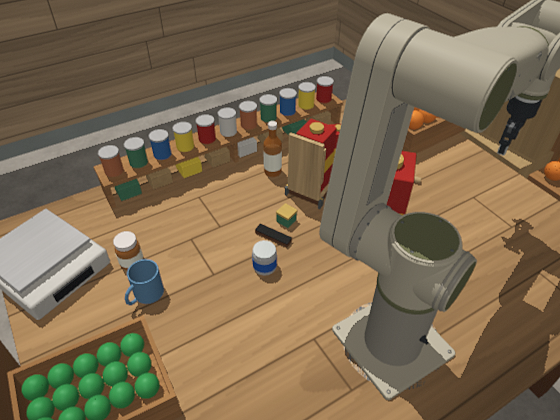

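View pics/top0.png

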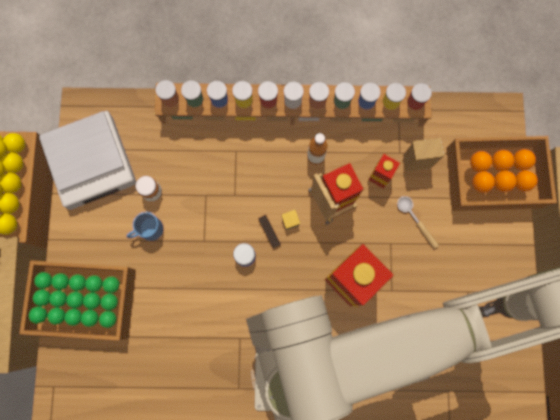

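Candidates for the tall tin in the top view are big red (361,275), red in the stand (342,184) and small red (385,170). I choose the middle-sized one at (342,184), which is the one in the stand. The tea tin is at (290,219) and the stop bar at (270,232). I'll check this in a close crop.

Run:
```python
import cv2
a=cv2.imread("pics/top0.png")[130:300,230:430]; cv2.imwrite("pics/c1.png",cv2.resize(a,None,fx=3.5,fy=3.5,interpolation=cv2.INTER_CUBIC))
a=cv2.imread("pics/side0.png")[110:290,220:440]; cv2.imwrite("pics/c2.png",cv2.resize(a,None,fx=3.3,fy=3.3,interpolation=cv2.INTER_CUBIC))
```

```text
(no output)
```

View pics/c1.png

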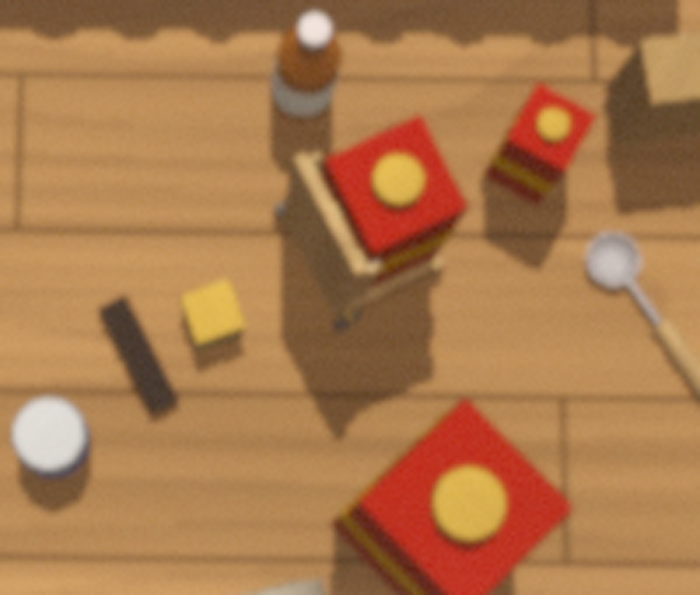

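View pics/c2.png

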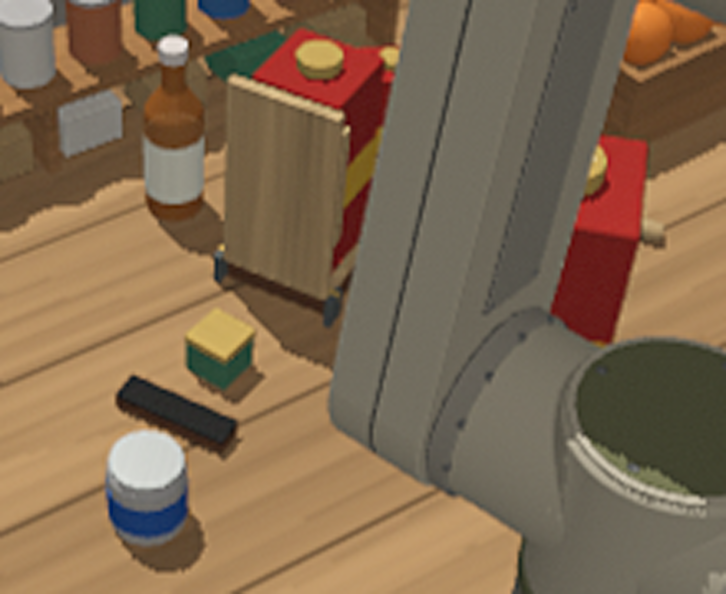

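```bash
cat > h.py <<'E'
import numpy as np
from cell import imaging
def ray(n,uv,z):
    c=imaging.camera_info(n);R=c["R"];t=c["t"];K=c["intrinsics"]
    C=-R.T@t; d=R.T@np.linalg.inv(K)@np.array([uv[0],uv[1],1.]); return C+d*(z-C[2])/d[2]
def proj(n,X):
    c=imaging.camera_info(n);p=c["intrinsics"]@(c["R"]@np.array(X)+c["t"]);return p[:2]/p[2]
E
python3 - <<'E'
from h import *
np.set_printoptions(precision=4,suppress=True)
g=lambda u,v:(230+(u+.5)/3.5-.5,130+(v+.5)/3.5-.5)
s=lambda u,v:(220+(u+.5)/3.3-.5,110+(v+.5)/3.3-.5)
T=lambda l,z:np.array([ray("top",g(*p),z)[:2] for p in l])
S=lambda l,z:np.array([ray("side",s(*p),z)[:2] for p in l])
tin=T([(330,165),(420,117),(465,205),(378,253)],.24);print("tin",tin,tin.mean(0),"cap",T([(400,180)],.254))
st=T([(100,308),(125,298),(178,402),(155,417)],.018);print("stop",st,st.mean(0))
te=T([(183,293),(230,280),(244,330),(197,347)],.046);print("tea",te,te.mean(0))
print("back",T([(305,158),(370,270)],.245))
print("ears", T([(280,211),(345,320)],.034))
print("side stop",S([(118,392),(133,377),(237,426),(222,440)],.018).mean(0),"tea",S([(187,348),(219,310),(255,345),(222,369)],.046).mean(0), "cap",S([(320,58)],.254),"back",S([(230,80),(345,122)],.245))
for n,p,z in (("bottle",(315,28),.2),("can",(50,435),.075),("big",(470,503),.3),("small",(553,124),.15),("spoon",(612,260),.01)):print(n,T([p],z))
print("arm shot")
E
```

```text
tin [[ 0.576  -0.0913]
 [ 0.6181 -0.1667]
 [ 0.5431 -0.2031]
 [ 0.5017 -0.1306]] [ 0.5597 -0.1479] cap [[ 0.5604 -0.1478]]
stop [[0.4916 0.1075]
 [0.5013 0.0843]
 [0.4037 0.0334]
 [0.3895 0.0546]] [0.4465 0.07  ]
tea [[ 0.5016  0.0299]
 [ 0.5143 -0.0135]
 [ 0.4676 -0.0267]
 [ 0.4513  0.0165]] [0.4837 0.0015]
back [[ 0.5804 -0.0702]
 [ 0.4864 -0.1234]]
ears [[ 0.583  -0.0603]
 [ 0.48   -0.1208]]
side stop [0.4484 0.0731] tea [0.4749 0.0103] cap [[ 0.5575 -0.1414]] back [[ 0.5814 -0.0623]
 [ 0.4797 -0.1141]]
bottle [[ 0.7078 -0.0818]]
can [[0.3657 0.1477]]
big [[ 0.2928 -0.1941]]
small [[ 0.6382 -0.2956]]
spoon [[ 0.5444 -0.3761]]
arm shot
```

Top crop: the tin in the stand has its cap at crop (400,180), the hinge ears are at (280,211) and (345,320), the tea tin lid is at (213,313), and the stop is at (138,355). From these, the stand origin is about (0.534, -0.0965) with +x at 117.5° yaw, and the tea tin is at stand coordinates (0.115, 0.00). I'll raise the tool and turn it to yaw 27.5°, so that tool x = -stand y and tool y = -stand x. Then I'll cross above the big tin.

Emit:
{"fn": "send_rows", "kwargs": {"targets": [[0, 0, -0.9, 0, 0, -0.7], [0, 0, -1, 0, 0, -0.65], [0, 0, -1, 0, 0, 0], [0, 0, -1, 0, 0, 0], [0, 0, -1, 0, 0, 0], [0, 0, -1, 0, 0, 0], [0, 0, -1, 0, 0, 0], [0.3, -0.3, -1, 0, 0, 0], [0.6, -0.6, -1, 0, 0, 0], [1, -0.9, -0.6, 0, 0, 0]], "claw": 0.25}}

```text
clock: 1.1
tool_pos: [0.2347, -0.5097, 0.4301]
orientation: [180.0, 0.0, 27.4]
force: [1.1, -0.2, -0.7]
grip_width: 0.0214
```

Emit:
{"fn": "send_rows", "kwargs": {"targets": [[1, -0.9, 0, 0, 0, 0], [1, -0.9, 0, 0, 0, 0], [1, -0.9, 0, 0, 0, 0], [1, -0.9, 0, 0, 0, 0], [1, -0.9, 0, 0, 0, 0], [1, -0.9, 0, 0, 0, 0], [1, -0.9, 0, 0, 0, 0], [1, -0.9, 0, 0, 0, 0], [1, -0.9, 0, 0, 0, 0], [1, -0.9, 0, 0, 0, 0]]}}

```text
clock: 2.1
tool_pos: [0.3295, -0.2564, 0.4289]
orientation: [-180.0, 0.0, 27.5]
force: [0.2, 0.3, 0.4]
grip_width: 0.0211
```

Emit:
{"fn": "send_rows", "kwargs": {"targets": [[1, -0.9, 0, 0, 0, 0], [1, -0.9, 0, 0, 0, 0], [1, -0.9, 0, 0, 0, 0], [1, -0.9, 0, 0, 0, 0], [1, -0.9, 0, 0, 0, 0], [1, -0.8, 0, 0, 0, 0], [1, -0.8, 0, 0, 0, 0], [1, -0.8, 0, 0, 0, 0], [0.6, -0.6, 0, 0, 0, 0], [0, 0, 0, 0, 0, 0]]}}

```text
clock: 3.1
tool_pos: [0.413, -0.0434, 0.4288]
orientation: [-179.9, 0.0, 27.7]
force: [-1.1, 1.1, -0.1]
grip_width: 0.0212
```

Run:
```python
from h import *
import cv2
np.set_printoptions(precision=4,suppress=True)
c=imaging.camera_info("wrist");print(c)
w=imaging.snapshot("wrist");s=imaging.snapshot("side")
cv2.imwrite("pics/w1.png",w[:,:,::-1]);cv2.imwrite("pics/s1.png",cv2.resize(s[110:290,180:440,::-1],None,fx=3,fy=3,interpolation=cv2.INTER_CUBIC))
```

```text
{'intrinsics': array([[319.8534,   0.    , 279.4757],
       [  0.    , 319.8534, 211.4255],
       [  0.    ,   0.    ,   1.    ]]), 'R': array([[ 0.4627, -0.8865, -0.0005],
       [-0.8476, -0.4426,  0.2927],
       [-0.2598, -0.135 , -0.9562]]), 't': array([-0.2295,  0.2372,  0.6614])}
```

View pics/w1.png

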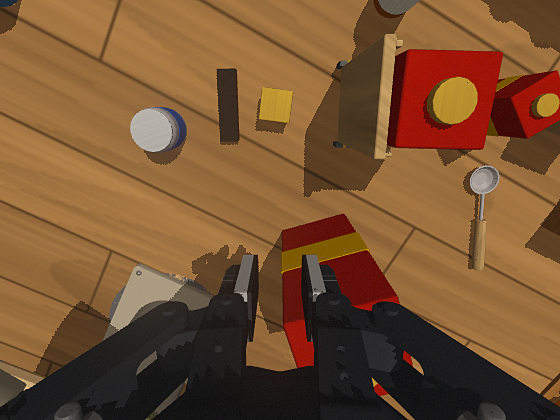

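View pics/s1.png

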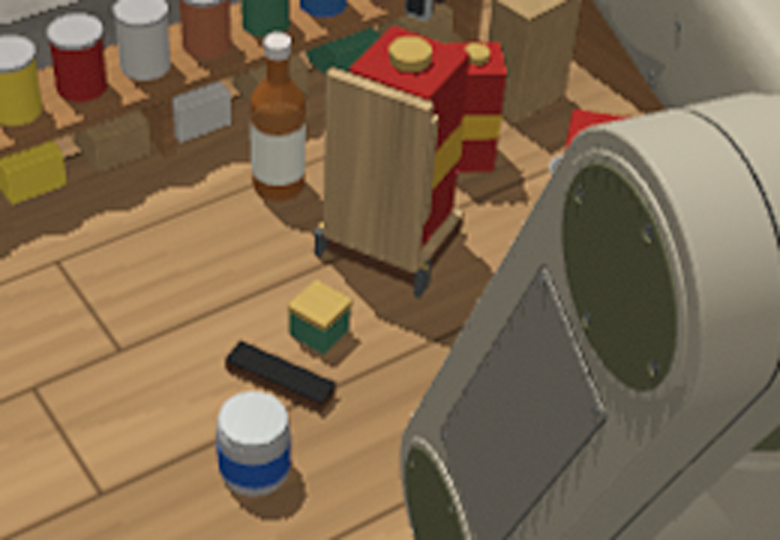

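Wrist view: tea lid centre is at about (276,104) and the stop at (228,106). The back's top runs from (392,36) to (380,157), and the big tin at (340,300) lies well behind. I'll measure from this view.

Run:
```python
from h import *
import cv2
np.set_printoptions(precision=4,suppress=True)
w=cv2.imread("pics/w1.png")
cv2.imwrite("pics/w1c.png",cv2.resize(w[30:210,200:420],None,fx=3.5,fy=3.5,interpolation=cv2.INTER_CUBIC))
h=cv2.cvtColor(w,cv2.COLOR_BGR2HSV)
m=cv2.inRange(h,(20,120,120),(35,255,255));m[:, :250]=0;m[:,300:]=0;m[130:]=0
pts=cv2.findNonZero(m);r=cv2.minAreaRect(pts);print(r)
E_=np.array([.534,-.0965]);a=np.radians(117.5);ex=np.array([np.cos(a),np.sin(a)]);ey=np.array([-ex[1],ex[0]])
def st(n,p,z):
    q=ray(n,p,z)[:2];return q,(q-E_)@ex,(q-E_)@ey
print("tea",st("wrist",r[0],.046)); 
for p in cv2.boxPoints(r):print(st("wrist",p,.046))
print("stop",st("wrist",(228.2,105.7),.018))
print("cap",st("wrist",(454,101),.254))
```

```text
((275.3000183105469, 104.5999984741211), (30.512544631958008, 32.37306213378906), 7.125016689300537)
tea (array([0.4872, 0.0006]), np.float64(0.1077400199013308), np.float64(-0.0033562976512125186))
(array([0.4564, 0.0147]), np.float64(0.13445442118965897), np.float64(0.017500283883543674))
(array([0.501, 0.03 ]), np.float64(0.12745226134389928), np.float64(-0.029089608961848038))
(array([ 0.5173, -0.0131]), np.float64(0.08167492445279274), np.float64(-0.02370595035599364))
(array([ 0.4731, -0.0297]), np.float64(0.08740225611544593), np.float64(0.02319360071469084))
stop (array([0.451 , 0.0681]), np.float64(0.18429642104037486), np.float64(-0.002412547659407352))
cap (array([ 0.5619, -0.1475]), np.float64(-0.05808427754233123), np.float64(-0.0011916593224168249))
```

View pics/w1c.png

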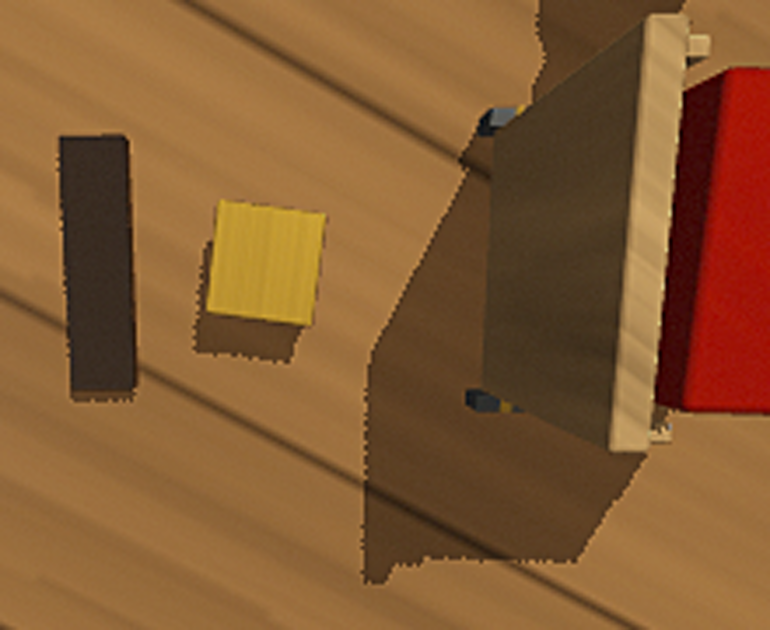

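Emit:
{"fn": "send_rows", "kwargs": {"targets": [[0, -0.35, 1, 0, 0, 0], [0, 0, 1, 0, 0, 0], [0, 0, 1, 0, 0, 0], [0, 0, 1, 0, 0, 0], [0, 0, 1, 0, 0, 0], [0, 0, 1, 0, 0, 0], [0, 0, 1, 0, 0, 0], [0, 0, 1, 0, 0, 0], [0, 0, 1, 0, 0, 0], [0, 0, 1, 0, 0, 0]]}}

```text
clock: 4.2
tool_pos: [0.4092, -0.0399, 0.2284]
orientation: [180.0, 0.0, 27.4]
force: [-0.0, -0.6, -0.5]
grip_width: 0.0212
```

Emit:
{"fn": "send_rows", "kwargs": {"targets": [[0, 0, 1, 0, 0, 0], [0, 0, 1, 0, 0, 0], [0, 0, 1, 0, 0, 0], [0, 0, 1, 0, 0, 0], [0, 0, 1, 0, 0, 0], [0, 0, 1, 0, 0, 0], [0, 0, 1, 0, 0, 0], [0, 0, 1, 0, 0, 0], [0, 0, 0.9, 0, 0, 0], [0, 0, 0.6, 0, 0, 0]]}}

```text
clock: 5.2
tool_pos: [0.4085, -0.0396, 0.0379]
orientation: [-179.9, 0.1, 27.4]
force: [-0.0, 0.4, -0.7]
grip_width: 0.0215
```

Run:
```python
from h import *
import cv2
from cell import monitor
o=monitor.get_obs();print(o["tool_pos"],o["orientation"],o["force"])
w=imaging.snapshot("wrist")
cv2.imwrite("pics/w2.png",w[:,:,::-1])
```

```text
[ 0.40848207 -0.03963771  0.0378844 ] [-1.79949727e+02  8.30277153e-02  2.74209549e+01] [-0.01189605  0.41628418 -0.67853386]
```

View pics/w2.png

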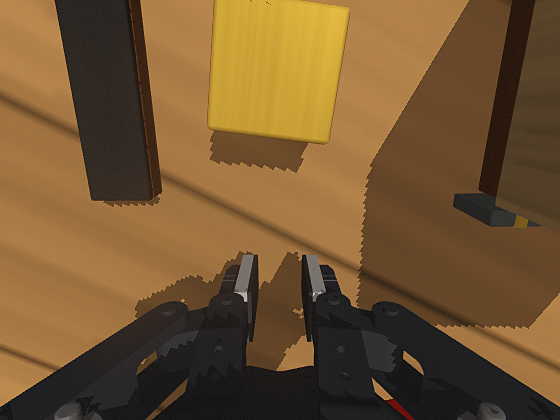

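Emit:
{"fn": "send_rows", "kwargs": {"targets": [[0, 0, 0.5, 0, 0, 0], [0, 0, 0.5, 0, 0, 0], [0.7, 0, 0, 0, 0, 0], [0.7, 0, 0, 0, 0, 0], [0.4, 0, 0, 0, 0, 0], [0.2, 0, 0, 0, 0, 0], [0.2, 0, 0, 0, 0, 0], [0.2, 0, 0, 0, 0, 0], [0.2, 0, 0, 0, 0, 0], [0.2, 0, 0, 0, 0, 0]]}}

```text
clock: 6.25
tool_pos: [0.4593, -0.013, 0.0193]
orientation: [180.0, 0.0, 27.5]
force: [1.1, -1.7, 0.2]
grip_width: 0.0212
```

Emit:
{"fn": "send_rows", "kwargs": {"targets": [[0.25, 0, 0, 0, 0, 0], [0.25, 0, 0, 0, 0, 0], [0.25, 0, 0, 0, 0, 0], [0.25, 0, 0, 0, 0, 0], [0.25, 0, 0, 0, 0, 0], [0.25, 0, 0, 0, 0, 0], [0.25, 0, 0, 0, 0, 0], [0.25, 0, 0, 0, 0, 0], [0.25, 0, 0, 0, 0, 0], [0.1, 0, 0, 0, 0, 0]]}}

```text
clock: 7.25
tool_pos: [0.5014, 0.009, 0.0193]
orientation: [180.0, -0.0, 27.5]
force: [0.0, -0.3, -0.3]
grip_width: 0.0215
```

Run:
```python
from h import *
import cv2
from cell import monitor
o=monitor.get_obs();print(o["tool_pos"],o["orientation"],o["force"])
w=imaging.snapshot("wrist")
cv2.imwrite("pics/w3.png",w[:,:,::-1])
```

```text
[0.50142555 0.00896288 0.01932423] [ 1.79997464e+02 -1.65690633e-02  2.75000942e+01] [ 0.02108724 -0.3487253  -0.30002501]
```

View pics/w3.png

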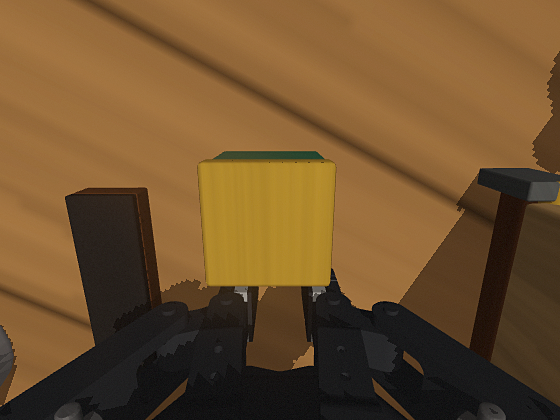

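Two-finger contact holds, the tea lid centre is at (268,222), and the tin is square and standing. It is about 55 mm out, so I'll push 42 mm more, then back off.

Emit:
{"fn": "send_rows", "kwargs": {"targets": [[0.25, 0, 0, 0, 0, 0], [0.25, 0, 0, 0, 0, 0], [0.25, 0, 0, 0, 0, 0], [0.25, 0, 0, 0, 0, 0], [0.25, 0, 0, 0, 0, 0], [0.25, 0, 0, 0, 0, 0], [0.25, 0, 0, 0, 0, 0], [0.2, 0, 0, 0, 0, 0], [0.1, 0, 0, 0, 0, 0], [0.05, 0, 0, 0, 0, 0]]}}

```text
clock: 8.3
tool_pos: [0.5383, 0.0282, 0.0193]
orientation: [-180.0, 0.0, 27.5]
force: [-0.9, -0.0, -0.1]
grip_width: 0.021
```

Emit:
{"fn": "send_rows", "kwargs": {"targets": [[0, 0, 0, 0, 0, 0], [-0.2, 0, 0, 0, 0, 0], [-0.5, 0, 0, 0, 0, 0], [-0.8, 0, 0, 0, 0, 0], [-0.8, 0, -0.5, 0, 0, 0], [0, 0, -1, 0, 0, 0], [0, 0, -1, 0, 0, 0], [0, 0, -1, 0, 0, 0], [0, 0, -1, 0, 0, 0], [0, 0, -1, 0, 0, 0]]}}

```text
clock: 9.3
tool_pos: [0.4965, 0.0065, 0.13]
orientation: [-180.0, 0.0, 27.5]
force: [0.6, -1.0, -0.3]
grip_width: 0.0214
```

Run:
```python
from h import *
import cv2
from cell import monitor
o=monitor.get_obs();print(o["tool_pos"],o["orientation"],o["force"])
w=imaging.snapshot("wrist")
cv2.imwrite("pics/w4.png",w[:,:,::-1])
np.save("w4.npy",np.array([1]))
s=imaging.snapshot("side");cv2.imwrite("pics/s4.png",s[:,:,::-1])
h=cv2.cvtColor(w,cv2.COLOR_RGB2HSV)
m=cv2.inRange(h,(20,120,120),(35,255,255));m[:, :150]=0;m[:,420:]=0;m[290:]=0
n,l,stt,c=cv2.connectedComponentsWithStats(m);i=1+stt[1:,4].argmax();r=cv2.minAreaRect(cv2.findNonZero((l==i).astype('u1')));print(r)
for O in ([.534,-.0965],[.5365,-.099]):
    O=np.array(O);a=np.radians(117.5);ex=np.array([np.cos(a),np.sin(a)]);ey=np.array([-ex[1],ex[0]])
    q=ray("wrist",r[0],.046)[:2];print(q,(q-O)@ex,(q-O)@ey)
```

```text
[0.49649498 0.00648016 0.12996839] [-1.79999138e+02  9.27286792e-03  2.74741813e+01] [ 0.57074171 -0.98320562 -0.26912946]
((271.9999694824219, 99.99999237060547), (75.99998474121094, 73.99998474121094), 90.0)
[0.57069098 0.04852363] 0.11169551975627022 -0.09950975987667682
[0.57069098 0.04852363] 0.11506741837230335 -0.09844660432681888
```

View pics/w4.png

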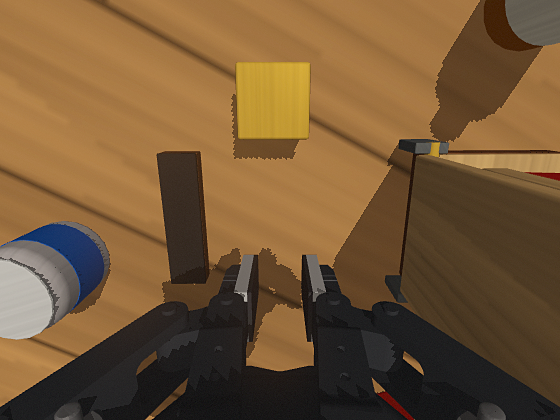

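View pics/s4.png

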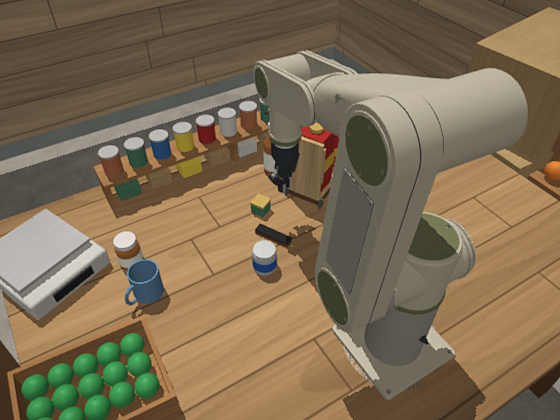

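Tea tin is at stand y ≈ -0.098, standing square (lid centre wrist pixel (272,100)), so it is clear by about 19 mm. Next I'll close the claw, rise and go over the tall tin to its -x side.

Emit:
{"fn": "send_rows", "kwargs": {"targets": [[0, 0, -1, 0, 0, 0], [0, 0, -1, 0, 0, 0], [0, 0, -1, 0, 0, 0], [0, 0, -1, 0, 0, 0], [0, 0, -1, 0, 0, 0], [0, 0, -1, 0, 0, 0], [0, 0, -1, 0, 0, 0], [0, 0, -1, 0, 0, 0], [0, 0, -1, 0, 0, 0], [0, 0, -1, 0, 0, 0]], "claw": 0}}

```text
clock: 10.4
tool_pos: [0.4967, 0.0066, 0.3287]
orientation: [-180.0, 0.1, 27.5]
force: [0.1, -0.2, 0.6]
grip_width: -0.0
```

Emit:
{"fn": "send_rows", "kwargs": {"targets": [[0, 0.5, -1, 0, 0, 0], [-0.2, 1, -0.5, 0, 0, 0], [-0.2, 1, 0, 0, 0, 0], [-0.25, 1, 0, 0, 0, 0], [0, 1, 0, 0, 0, 0], [0, 1, 0, 0, 0, 0], [0, 1, 0, 0, 0, 0], [0, 1, 0, 0, 0, 0], [0, 1, 0, 0, 0, 0], [0, 1, 0, 0, 0, 0]]}}

```text
clock: 11.4
tool_pos: [0.5733, -0.1686, 0.3577]
orientation: [-179.9, 0.1, 27.5]
force: [0.1, -0.1, 0.2]
grip_width: 0.0004
```

Emit:
{"fn": "send_rows", "kwargs": {"targets": [[0, 1, 0, 0, 0, 0], [0, 1, 0, 0, 0, 0], [0, 0.8, 0, 0, 0, 0], [0, 0.1, 0, 0, 0, 0], [0, 0, 0, 0, 0, 0], [0, 0, 0, 0, 0, 0], [0, 0, 0, 0, 0, 0], [0, 0, 0, 0, 0, 0], [0, 0, 0, 0, 0, 0], [0, 0, 0, 0, 0, 0]]}}

```text
clock: 12.4
tool_pos: [0.6003, -0.2189, 0.3595]
orientation: [180.0, -0.0, 27.5]
force: [-0.1, 1.2, 0.1]
grip_width: -0.0
```

Run:
```python
from h import *
import cv2
from cell import monitor
o=monitor.get_obs();q=o["tool_pos"];print(q,o["orientation"],o["force"],o["grip_width"])
O=np.array([.534,-.0965]);a=np.radians(117.5);ex=np.array([np.cos(a),np.sin(a)]);ey=np.array([-ex[1],ex[0]])
print((q[:2]-O)@ex,(q[:2]-O)@ey)
w=imaging.snapshot("wrist")
cv2.imwrite("pics/w5.png",w[:,:,::-1])
```

```text
[ 0.60030857 -0.21892456  0.35952475] [ 1.79982877e+02 -1.19360908e-02  2.75074246e+01] [-0.06799658  1.1685781   0.08010687] -4.515919999358226e-05
-0.13920980263879826 -0.0022870451659525214
```

View pics/w5.png

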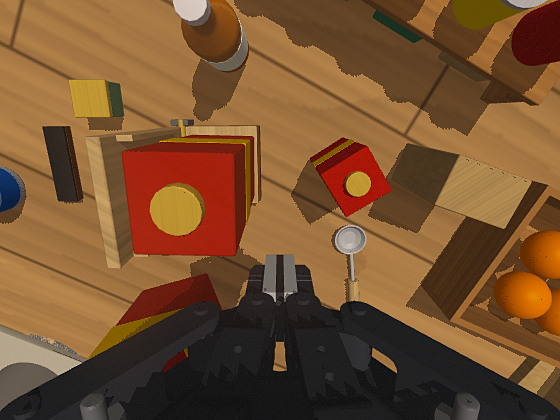

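Emit:
{"fn": "send_rows", "kwargs": {"targets": [[0, 0, 1, 0, 0, 0], [0, 0, 1, 0, 0, 0], [0, 0, 1, 0, 0, 0], [0, 0, 1, 0, 0, 0], [0, 0, 1, 0, 0, 0], [0, 0, 1, 0, 0, 0], [0, 0, 0.8, 0, 0, 0], [0, 0, 0.5, 0, 0, 0], [0, 0, 0, 0, 0, 0], [0, 0, 0, 0, 0, 0]]}}

```text
clock: 13.45
tool_pos: [0.6005, -0.2193, 0.214]
orientation: [180.0, -0.0, 27.5]
force: [-0.0, 0.1, 0.3]
grip_width: -0.0004
```

Run:
```python
from h import *
import cv2
from cell import monitor
o=monitor.get_obs();q=o["tool_pos"];print(q,o["orientation"],o["force"],o["grip_width"])
w=imaging.snapshot("wrist")
cv2.imwrite("pics/w6.png",w[:,:,::-1])
w=imaging.snapshot("side")
cv2.imwrite("pics/s6.png",cv2.resize(w[60:260,180:440,::-1],None,fx=3,fy=3))
```

```text
[ 0.60054596 -0.21926628  0.21396348] [ 1.79972248e+02 -2.49431585e-02  2.74902441e+01] [-0.03412353  0.11362654  0.26771645] -0.0003777869478842626
```

View pics/w6.png

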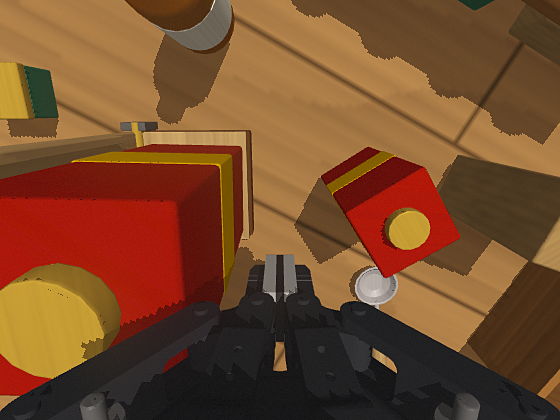

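View pics/s6.png

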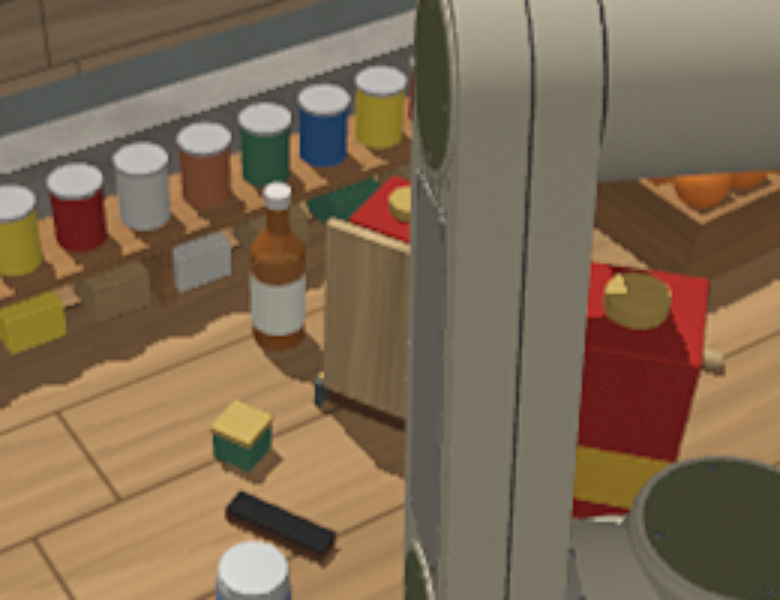

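The jaw links spread along tool y at about 30 mm above the TCP, which would meet the tin's top or cap. I'll turn the tool 90° so the push goes along tool x instead. First I'll check joint 6's room.

Run:
```python
from cell import monitor
o=monitor.get_obs();print(o["joints"])
```

```text
[-2.46515619e+01  1.41163621e+01  8.03437422e+01 -1.19379385e-03
  8.54137048e+01  3.78579948e+01]
```

Emit:
{"fn": "send_rows", "kwargs": {"targets": [[0, 0, -0.8, 0, 0, -0.5], [0, 0, -0.8, 0, 0, -1], [0, 0, -0.8, 0, 0, -1], [0, 0, 0, 0, 0, -1], [0, 0, 0, 0, 0, -1], [0, 0, 0, 0, 0, -1], [0, 0, 0, 0, 0, -1], [0, 0, 0, 0, 0, -1], [0, 0, 0, 0, 0, -1], [0, 0, 0, 0, 0, -1]], "claw": 0.25}}

```text
clock: 14.55
tool_pos: [0.6008, -0.2194, 0.2628]
orientation: [179.9, 0.0, 71.2]
force: [0.4, -0.9, 0.2]
grip_width: 0.0211
```

Emit:
{"fn": "send_rows", "kwargs": {"targets": [[0, 0, 0, 0, 0, -1], [0, 0, 0, 0, 0, -1], [0, 0, 0, 0, 0, -1], [0, 0, 0, 0, 0, -1], [0, 0, 0, 0, 0, -1], [0, 0, 0, 0, 0, -1], [0, 0, 0, 0, 0, -1], [0, 0, 0, 0, 0, -1], [0, 0, 0, 0, 0, -1], [0, 0, 0, 0, 0, -1]]}}

```text
clock: 15.55
tool_pos: [0.6008, -0.2194, 0.2627]
orientation: [179.9, 0.1, 117.1]
force: [0.0, 0.1, 0.1]
grip_width: 0.0215
```

Emit:
{"fn": "send_rows", "kwargs": {"targets": [[0, 0, 0, 0, 0, -0.15], [0, 0, 0.8, 0, 0, 0], [0, 0, 0.8, 0, 0, 0], [0, 0, 0.8, 0, 0, 0], [0, 0, 0, 0, 0, 0], [0, 0, 0, 0, 0, 0], [0, 0, 0, 0, 0, 0], [0, 0, 0, 0, 0, 0], [0, 0, 0, 0, 0, 0], [0, 0, 0, 0, 0, 0]]}}

```text
clock: 16.55
tool_pos: [0.6005, -0.2193, 0.2139]
orientation: [180.0, 0.0, 117.6]
force: [0.0, -0.0, -0.4]
grip_width: 0.0218
```

Run:
```python
from h import *
import cv2
from cell import monitor
o=monitor.get_obs();q=o["tool_pos"];print(q,o["orientation"],o["force"],o["grip_width"])
O=np.array([.534,-.0965]);a=np.radians(117.5);ex=np.array([np.cos(a),np.sin(a)]);ey=np.array([-ex[1],ex[0]])
print((q[:2]-O)@ex,(q[:2]-O)@ey)
w=imaging.snapshot("wrist")
cv2.imwrite("pics/w7.png",w[:,:,::-1])
```

```text
[ 0.60054075 -0.21929223  0.21389147] [1.79966771e+02 4.29459129e-02 1.17556479e+02] [ 0.0468199  -0.01705863 -0.36669127] 0.021835354098434574
-0.1396431371932628 -0.0023232295069954504
```

View pics/w7.png

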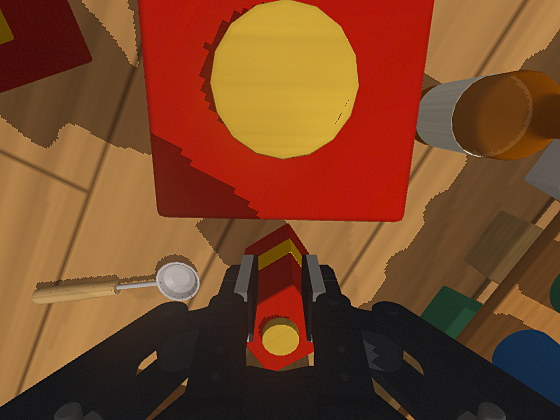

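Tin is centred between the fingers (tin centre col ≈282, fingers ≈280). I'll make contact and lean the tin onto the back slowly.

Emit:
{"fn": "send_rows", "kwargs": {"targets": [[0.5, 0, 0, 0, 0, 0], [0.4, 0, 0, 0, 0, 0], [0.1, 0, 0, 0, 0, 0], [0.1, 0, 0, 0, 0, 0], [0.1, 0, 0, 0, 0, 0], [0.12, 0, 0, 0, 0, 0], [0.12, 0, 0, 0, 0, 0], [0.12, 0, 0, 0, 0, 0], [0.12, 0, 0, 0, 0, 0], [0.12, 0, 0, 0, 0, 0]]}}

```text
clock: 17.6
tool_pos: [0.5845, -0.188, 0.214]
orientation: [179.9, 0.2, 117.5]
force: [9.3, -7.8, -0.4]
grip_width: 0.0214
```

```bash
cat > chk.py <<'E'
import sys
from h import *
import cv2
from cell import monitor
o=monitor.get_obs();q=o["tool_pos"];print(q,o["orientation"],o["force"],o["grip_width"])
O=np.array([.534,-.0965]);a=np.radians(117.5);ex=np.array([np.cos(a),np.sin(a)]);ey=np.array([-ex[1],ex[0]])
print("stand",(q[:2]-O)@ex,(q[:2]-O)@ey,q[2],"F",o["force"][:2]@ex,o["force"][2])
w=imaging.snapshot("wrist")
cv2.imwrite(f"pics/{sys.argv[1]}.png",w[:,:,::-1])
E
python3 chk.py w8
```

```text
[ 0.58452507 -0.18798136  0.21398178] [1.79909218e+02 1.62822774e-01 1.17532643e+02] [ 9.34974218 -7.79708322 -0.37650594] 0.021367610856095096
stand -0.10447484020071046 -0.0025748908629559496 0.21398178310642615 F -11.233327769830979 -0.37650594351161465
```

View pics/w8.png

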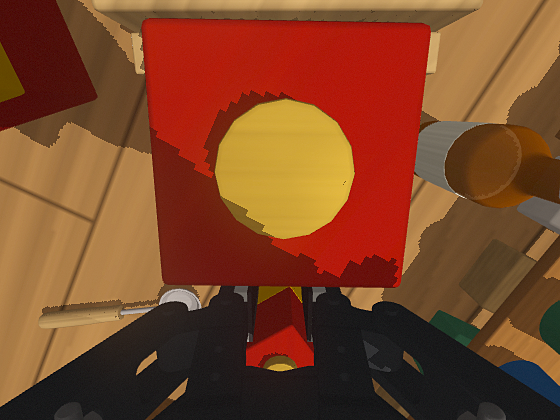

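Tin now leans on the back (force about 11 N). I'll follow the arc.

Emit:
{"fn": "send_rows", "kwargs": {"targets": [[0.2, 0, -0.08, 0, 0, 0], [0.3, 0, -0.12, 0, 0, 0], [0.4, 0, -0.16, 0, 0, 0], [0.4, 0, -0.16, 0, 0, 0], [0.4, 0, -0.14, 0, 0, 0], [0.42, 0, -0.1, 0, 0, 0], [0.42, 0, -0.09, 0, 0, 0], [0.42, 0, -0.09, 0, 0, 0], [0.3, 0, -0.05, 0, 0, 0], [0.2, 0, -0.03, 0, 0, 0]]}}

```text
clock: 18.65
tool_pos: [0.5527, -0.1264, 0.2348]
orientation: [179.9, 0.2, 117.5]
force: [6.7, -5.9, 2.0]
grip_width: 0.0211
```

```bash
python3 chk.py w9
```

```text
[ 0.55272191 -0.12642813  0.23481339] [179.8626388    0.19968948 117.54737234] [ 6.68795513 -5.91716941  1.97830084] 0.021149476928069948
stand -0.035191391694176996 -0.002787266300930655 0.23481338670597451 F -8.336747370368803 1.9783008395368293
```

View pics/w9.png

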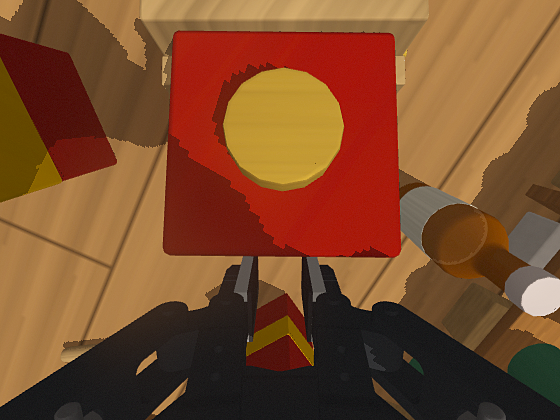

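Tipping smoothly, at about 20° with around 8 N. Continuing.

Emit:
{"fn": "send_rows", "kwargs": {"targets": [[0.3, 0, -0.02, 0, 0, 0], [0.4, 0, -0.02, 0, 0, 0], [0.43, 0, 0, 0, 0, 0], [0.43, 0, 0, 0, 0, 0], [0.43, 0, 0.05, 0, 0, 0], [0.43, 0, 0.06, 0, 0, 0], [0.43, 0, 0.07, 0, 0, 0], [0.42, 0, 0.09, 0, 0, 0], [0.41, 0, 0.12, 0, 0, 0], [0.3, 0, 0.1, 0, 0, 0]]}}

```text
clock: 19.7
tool_pos: [0.5162, -0.0551, 0.2273]
orientation: [179.8, 0.2, 117.6]
force: [1.7, -2.1, 13.3]
grip_width: 0.0212
```

```bash
python3 chk.py w10
```

```text
[ 0.51623497 -0.0551315   0.22731048] [179.75610422   0.1799251  117.56857196] [ 1.73401409 -2.10910162 13.29669385] 0.02117846484725862
stand 0.04489728203971959 -0.0033440698962047175 0.22731047852374736 F -2.6714745868001484 13.296693853186836
```

View pics/w10.png

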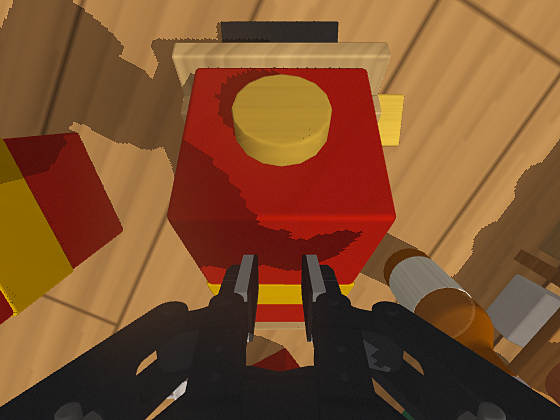

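Emit:
{"fn": "send_rows", "kwargs": {"targets": [[0.3, 0, 0.1, 0, 0, 0], [0.4, 0, 0.14, 0, 0, 0], [0.4, 0, 0.16, 0, 0, 0], [0.39, 0, 0.19, 0, 0, 0], [0.385, 0, 0.2, 0, 0, 0], [0.38, 0, 0.21, 0, 0, 0], [0.37, 0, 0.22, 0, 0, 0], [0.35, 0, 0.25, 0, 0, 0], [0.34, 0, 0.27, 0, 0, 0], [0.25, 0, 0.2, 0, 0, 0]]}}

```text
clock: 20.75
tool_pos: [0.4822, 0.0089, 0.1866]
orientation: [179.9, -0.0, 117.6]
force: [2.1, 0.9, 5.9]
grip_width: 0.0213
```

```bash
python3 chk.py w11
```

```text
[0.48218025 0.00886571 0.1866184 ] [ 1.79878636e+02 -1.57141788e-03  1.17585437e+02] [2.14411089 0.91488682 5.86947685] 0.02133823825647647
stand 0.11738822589076081 -0.002687787664058493 0.18661840376536132 F -0.17852571416463575 5.869476846822154
```

View pics/w11.png

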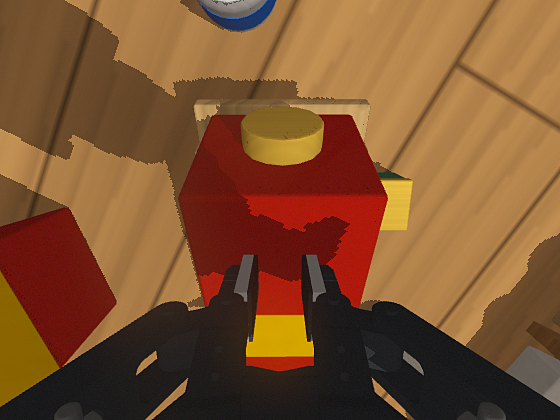

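About 66°. Continuing to about 86°, slowing towards the end.

Emit:
{"fn": "send_rows", "kwargs": {"targets": [[0.25, 0, 0.22, 0, 0, 0], [0.3, 0, 0.29, 0, 0, 0], [0.3, 0, 0.3, 0, 0, 0], [0.28, 0, 0.31, 0, 0, 0], [0.26, 0, 0.33, 0, 0, 0], [0.24, 0, 0.33, 0, 0, 0], [0.22, 0, 0.3, 0, 0, 0], [0.18, 0, 0.25, 0, 0, 0], [0.1, 0, 0.15, 0, 0, 0], [0.05, 0, 0.1, 0, 0, 0]]}}

```text
clock: 21.8
tool_pos: [0.4614, 0.0467, 0.1339]
orientation: [-180.0, -0.0, 117.6]
force: [1.0, 1.6, 3.7]
grip_width: 0.0215
```

```bash
python3 chk.py w12
```

```text
[0.4613563  0.04673545 0.13394468] [-1.79976354e+02 -2.27915530e-02  1.17569758e+02] [1.0013427  1.63396068 3.7362892 ] 0.021451975973291237
stand 0.16059452528720944 -0.0017030220207161473 0.13394467884315694 F 0.9869722227808589 3.7362892005959063
```

View pics/w12.png

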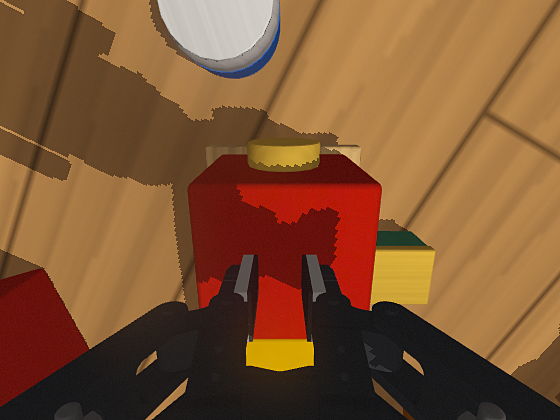

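Emit:
{"fn": "send_rows", "kwargs": {"targets": [[0.05, 0, 0.12, 0, 0, 0], [0.03, 0, 0.12, 0, 0, 0], [0.0, 0, 0.1, 0, 0, 0], [0, 0, 0.06, 0, 0, 0], [0, 0, 0, 0, 0, 0], [0, 0, 0, 0, 0, 0], [0, 0, 0, 0, 0, 0], [0, 0, 0, 0, 0, 0], [0, 0, 0, 0, 0, 0], [0, 0, 0, 0, 0, 0]]}}

```text
clock: 22.85
tool_pos: [0.4607, 0.0483, 0.1278]
orientation: [-180.0, -0.0, 117.6]
force: [-10.7, 4.1, 20.0]
grip_width: 0.021
```

Emit:
{"fn": "send_rows", "kwargs": {"targets": [[0, 0, 0.04, 0, 0, 0], [0, 0, 0, 0, 0, 0], [0, 0, 0, 0, 0, 0], [0, 0, 0, 0, 0, 0], [0, 0, 0, 0, 0, 0], [0, 0, 0, 0, 0, 0], [0, 0, 0, 0, 0, 0], [0, 0, 0, 0, 0, 0], [0, 0, 0, 0, 0, 0], [0, 0, 0, 0, 0, 0]]}}

```text
clock: 23.85
tool_pos: [0.4608, 0.0483, 0.1278]
orientation: [-180.0, -0.0, 117.6]
force: [-14.4, 3.7, 27.0]
grip_width: 0.0212
```

```bash
python3 chk.py w13
```

```text
[0.4607545  0.04827769 0.12775874] [-1.79991456e+02 -3.69044224e-02  1.17572940e+02] [-14.40676296   3.65108328  27.00399484] 0.021179063156666275
stand 0.16224039212181007 -0.0018813425639093882 0.12775874247107571 F 9.890853240990923 27.003994835564363
```

View pics/w13.png

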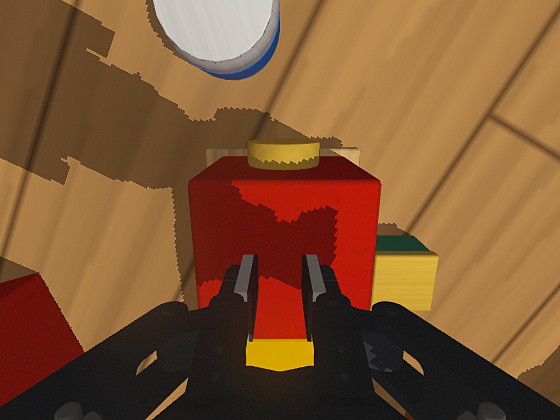

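The force rose 7 N with no further motion, so it is on the stop. I'll retreat straight up and clear the view.

Emit:
{"fn": "send_rows", "kwargs": {"targets": [[0, 0, -0.1, 0, 0, 0], [0, 0, -0.1, 0, 0, 0], [0, 0, -0.3, 0, 0, 0], [0, 0, -1, 0, 0, 0], [0, 0, -1, 0, 0, 0], [0, 0, -1, 0, 0, 0], [0, 0, -1, 0, 0, 0], [0, 0, -1, 0, 0, 0], [0, 0, -1, 0, 0, 0], [0, 0, -1, 0, 0, 0]]}}

```text
clock: 24.9
tool_pos: [0.4607, 0.0477, 0.2761]
orientation: [-180.0, -0.0, 117.5]
force: [0.1, -0.5, -0.4]
grip_width: 0.0218
```

Emit:
{"fn": "send_rows", "kwargs": {"targets": [[-1, 0, -1, 0, 0, 0], [-1, 0, -0.5, 0, 0, 0], [-1, 0, 0, 0, 0, 0], [-1, 0, 0, 0, 0, 0], [-1, 0, 0, 0, 0, 0], [-1, 0, 0, 0, 0, 0], [-1, 0, 0, 0, 0, 0], [-1, 0, 0, 0, 0, 0], [-1, 0, 0, 0, 0, 0], [-0.5, 0, 0, 0, 0, 0]]}}

```text
clock: 25.9
tool_pos: [0.549, -0.122, 0.3049]
orientation: [-179.9, -0.0, 117.5]
force: [-0.2, 0.3, 0.2]
grip_width: 0.0212
```

```bash
python3 chk.py w14
python3 - <<'E'
from cell import imaging
import cv2
for n in("side","top"):
    s=imaging.snapshot(n)[:,:,::-1]
    c=s[130:300,180:440] if n=="side" else s[120:300,200:440]
    cv2.imwrite(f"pics/{n}14.png",cv2.resize(c,None,fx=3,fy=3,interpolation=cv2.INTER_CUBIC))
E
```

```text
[ 0.54899863 -0.12197902  0.30493773] [-1.79944484e+02 -1.55770846e-02  1.17485799e+02] [-0.19390446  0.26083361  0.22470525] 0.02123878242100815
stand -0.029525758555418582 -0.0015390464316902847 0.30493773447088396 F 0.320897349797195 0.2247052482119627
```

View pics/w14.png

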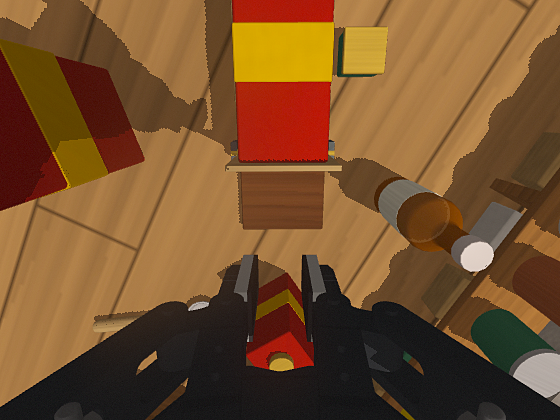

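View pics/side14.png

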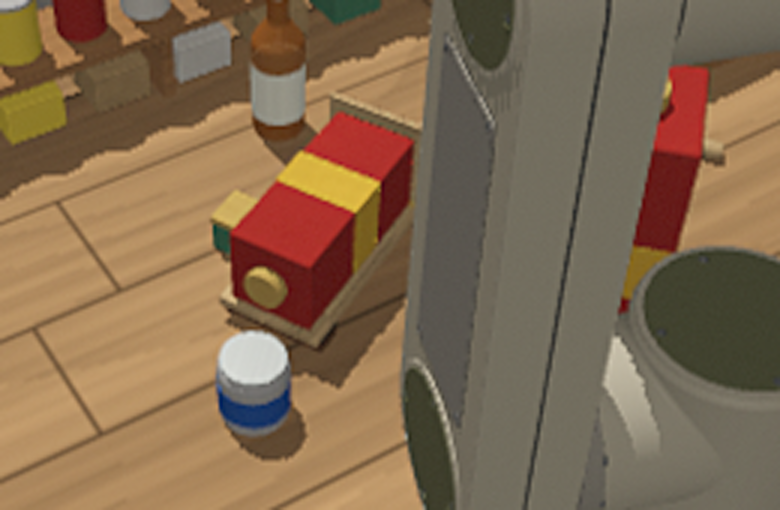

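View pics/top14.png

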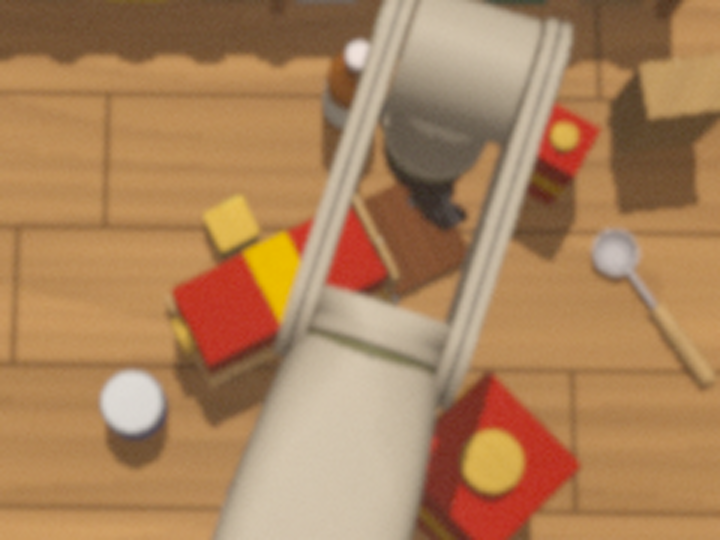

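Run:
```python
from h import *
import cv2
O=np.array([.535,-.098]);a=np.radians(117.5);ex=np.array([np.cos(a),np.sin(a)]);ey=np.array([-ex[1],ex[0]])
W=lambda x,y,z:np.r_[O+x*ex+y*ey,z]
for x,y,z,m in ((0,-.045,.12,(340,115)),(0,.045,.12,(413,142)),(.21,-.045,.12,(233,228)),(.21,.045,.12,(325,265)),(.217,0,.075,(265,287))):
    p=proj("side",W(x,y,z));p=((p-[180,130])+.5)*3-.5;print("side pred",p.round(),"meas",m)
for m in ((-.0,-.045,(174,292)),(0,0,(0,0))): pass
for n,uv in (("top",(231,222)),):
    q=ray(n,(200+(uv[0]+.5)/3-.5,120+(uv[1]+.5)/3-.5),.046)[:2]-O;print("tea",q@ex,q@ey)
q=ray("wrist",(366,50),.046)[:2]-O;print("tea wrist",q@ex,q@ey)
for uv in ((240,162),(328,161),(235,82),(332,82),(232,23),(334,23)):
    q=ray("wrist",uv,.12)[:2]-O;print("tin",uv,q@ex,q@ey)
```

```text
side pred [342. 111.] meas (340, 115)
side pred [420. 140.] meas (413, 142)
side pred [231. 233.] meas (233, 228)
side pred [314. 269.] meas (325, 265)
side pred [269. 289.] meas (265, 287)
tea 0.11464445345093383 -0.09531370774204939
tea wrist 0.11571185278680979 -0.09755402321459539
tin (240, 162) 0.001994997368472877 0.03820493233240479
tin (328, 161) 0.0028769245687006993 -0.049427098550050466
tin (235, 82) 0.07618669930322776 0.040073157667044945
tin (332, 82) 0.07604790678376827 -0.05001006190767591
tin (232, 23) 0.12475827870000877 0.040688023333968024
tin (334, 23) 0.12460359605089749 -0.04952394896556754
```

Run:
```python
from cell import manip,monitor
print(manip.job_done(), monitor.get_obs()["clock"])
```

```text
the job is handed in; nothing more can be done
the job is handed in; nothing more can be done
```

The tall tin is lying in the cradle, which is down on its stop. The tea tin is clear of the stand, and I handed the job in at about 26 s. No verdict is reported on hand-in.

**What I did:** I pushed the tea tin to the stand's -y side with two slightly open fingers. Then I turned the tool a quarter turn so the jaw links would not catch the tall tin's top. I tipped the tall tin over an arc in a little over 4 s, pressed it down until it was rigid, and backed off.

**Last checks:**
- **Tea tin:** it stands at stand y of about -0.096 m (two cameras gave -0.095 and -0.098), about 17 mm beyond the 79 mm limit.
- **Tall tin:** it looks level, with its foot about 2 mm from the heel plate and about 5 mm off the middle.
- **Cradle:** I did not measure its angle directly. I judged it down on the stop because a last press raised the vertical force from 20 to 27 N with no further movement.
- **Forces:** the highest reading at the end of any move was about 31 N in total. I could not see the values within moves.
- **Other goods and robot:** the bystanders in view looked unmoved. The mug and honey jar were not re-checked after the tipping. The arm was clear and read about 0 N.

**Disagreements:** two predicted corners of the lying tin differed from the side picture by 8 to 12 pixels in a 3x enlarged crop, or about 3 to 4 camera pixels. That was within my calibration and reading error. There was also some sideways force on the fingers, up to about 11 N when pressing down, with no visible shift of the tin.

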